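Wind the geared turntable to its marker with the loose crank

ROBOT

A 6-joint arm with a two-finger parallel gripper is mounted at the origin on a cart in front of the work surface, level with it; the furniture and walls round the work are solid. World frame = base frame: x ahead of the robot, y to its left, z up, the work surface at z = 0. Lengths are in mm, angles in rad, forces in N, time in s.
With the tool pointing down it reaches from about 375 to 900 mm from the base axis. Payload 3.1 kg.
Tool frame: the origin (TCP) lies on the centre line of the jaws, within the pads' length; the fingertips stand 19 mm ahead of it and the grasp point (between the pads) is the TCP; z points along the fingers, y is the line along which they close (so a half turn about z gives the same grasp; the last joint's range is limited). The gripper opens to 87 mm and grips with 3 to 60 N. Pads are 19 mm wide; open, the fingers measure 117 mm over their backs; the gripper's body (75 mm by 190 mm) begins 51 mm behind the grasp point.
Start: joints at [1.02, 0.527, 1.433, -0, 1.181, -0.178], TCP at [227.017, 582.289, 241.548] pointing down, gripper open.
Joint ranges: [-3.08, 3.08], [-0.75, 2.2], [0.22, 2.44], [-1.43, 4.57], [0, 2.65], [-2.85, 2.85]. Speed limits (rad/s): [2.79, 2.79, 3.14, 3.14, 3.14, 3.14].

INTERFACE

Orientations are given as a unit quaternion [w, x, y, z].
In Python, from station import r gives the robot as it stands.
- The arm moves only by the tool apply_moves, never from a script. Its argument "plan" is a list of rows, each an object with "offset": the shift along the tool's x, y, z in mm, a list of three; "delta_rot": the turn, a rotation vector about the tool's x, y, z in rad, a list of three; "fingers": the opening, from 0 (shut) to 1 (fully open). A call has 1 to 5 rows; each row is the pose to reach, as a shift and turn from the pose commanded when the call began, along the tool's axes at that moment; what a row does not reach only later rows make up. A row lasts 1/8 s, in which the tool goes at most 62.5 mm and 10.7 degrees, less where a joint would pass 70% of its speed; a pose out of reach is approached as far as the arm can. A call with a gripper value outside its range is refused whole. The fingers move at their own pace and stop on an object; "newtons" is the grip in N (left out, the last holds). Time passes only in rows, so rows that repeat a pose let the fingers close. It gives the time, the measured TCP pose, the force, the opening and the grip force at its end, in the units of the state.
- r.get_obs(): the state, without advancing time (a new reading comes with each control period).
- r.capture(name): name is "side" or "top" or "wrist"; returns the picture (384x512x3 uint8, blue, green, red); there is no depth.
- r.camera_params(name): a dict with "vertical_fov" (degrees; the focal length in pixels is half the picture's height over the tangent of half this angle, whatever the lens; pixels are square), "cx", "cy" (the principal point, pixels), "extrinsics" (4x4, takes a point from world to camera coordinates); the wrist camera has in their place "mount" (4x4, takes a point from camera to tool coordinates, whose origin is the TCP and whose axes are the flange's). Camera axes: x right, y down, z forward; pixel columns grow to the right and rows downward; lengths in mm; the calibration is good to about 2 mm. A picture is of the moment at which its call begins: read the wrist's pose just before it. camera_params takes no time and is no camera call.
- r.close_job(): hands the job in; it is judged then, once.
Trained networks look in the newest picture that a camera, given by its name, has taken for a name from the list of things; names that differ only in an ending like _2 or _b are one class to them, and where a whole thing is asked for, a point or a joint stands for the part that bears it (a point fixed in the world has none). Each returns a list of dicts, best first, with "p" (0 to 1); they miss things now and then, are a little off and sometimes report something else, mostly with a low value. They report only what shows in the picture. A call takes as long as a camera call.
- r.look_for(target, camera): "centre" ([x, y, z] in mm, in world coordinates, good to about 4 mm: the middle of the surface that is visible of it).
- r.regions_of(target, camera): "pixels" (384x512 bool, what is visible of it).
- r.spot_point(target, camera): "centre" ([x, y, z] in mm, in world coordinates, good to about 4 mm: a listed point, or the origin of a listed thing).
The state is a dict: "clock": time; "q": joint angles; "qd": joint speeds; "joint_efforts": joint torques, N m; "eef_pos": TCP position; "tool_rot": TCP orientation; "force": force on the tool from outside, world axes, zero at the start; "torque": the same for the moment, N m; "width": finger opening in mm; "grip_force": force on a finger pad.
Only numpy, scipy, OpenCV 4.12 (cv2) and the standard library are available. Lean on these libraries where they do the work, as an engineer would, in place of code of your own. Each camera call takes 0.05 s, during which the arm holds its last target. There are 200 camera calls.

TASK

Fit the loose crank over the hidden hex drive inside the gearbox collar, feeling for the angle at which it drops fully home, then wind with it until the turntable's pointer stands opposite the tip of the marker on the scale. Turn the table only through the crank, leave the crank fully seated and let go of it, and leave the other things on the bench where they are.

Things in the scene. Friction and masses are not known exactly. Their poses are not given: they have to be found in the camera images.
- crank: the loose balanced steel crank, 0.33 to 0.47 kg, 160 mm long, standing upright on its hub. Origin: centre of the hub's underside; z up, x along the arm to the handle (70 mm from the hub's axis; a 40 mm counterweight ball at -56 mm). Hub 52 mm in diameter, 48 mm tall, with a hex socket underneath (38 mm across flats, 38 mm deep, two flats facing +x and -x). Flat arm 24 mm wide, z 48 to 64 mm
- crank_boss (a point): point on the crank hub's axis, 78 mm above its underside, in the rectangular boss on top of the hub: 36 mm long (crank's x), 32 mm wide (y), z 64 to 90 mm. Lift the crank here, fingers closing along the crank's y; the centre of mass is within 8 mm of this axis
- crank_handle (a point): point on the axis of the crank's upright round black handle sleeve (25 mm in diameter, z 65 to 120 mm above the crank's underside, 70 mm from the hub's axis), at 102 mm. The sleeve spins freely about its own axis, so it can be pinched from above and led round in a circle without turning the hand
- fixture: the fixed geared turntable: dark base plate 350 x 150 mm, 12 mm thick, flat on the bench. Origin: centre of its underside; x along its length: gearbox (96 x 104 mm, top at 50 mm) centred at x = -85 mm, table's axis at x = +85 mm. The table turns the same way as the crank, one third as far, either way; the drive resists with about 0.3 N m and stays where it is left
- drive_seat (a point): centre of the floor of the collar's bore, 50 mm above the bench; the crank's origin comes here when fully home. The hex's shoulder is 24 mm above this floor: off the angle, the crank's underside stops there, 24 mm too high; within about 6 degrees of the angle (every 60 degrees) it drops home under a light push. Once home it has about 6 degrees of play each way
- turntable: the table on the fixture: aluminium disc 108 mm in diameter, top 44 mm above the bench, with a small resin mould cup fixed in its middle and a dark pointer bar lying on its edge. Origin on its axis at bench level; x points along the pointer. To be turned only through the crank, not touched
- pointer_tip (a point): tip of the table's pointer, 64 mm from the table's axis, 47 mm above the bench
- marker_tip (a point): tip of the marker, a dark block (22 x 20 x 34 mm, a small round steel screw on top) clamped on the scale disc outside the pointer's path; the tip points inward, 65 mm from the table's axis, 47 mm above the bench. At the start the marker is 50 to 140 degrees counterclockwise (from above) of the pointer
- steel_cup: bystander: grey steel cup with a red band, 60 mm in diameter, 52 mm tall; origin under its centre
- tape_roll: bystander: blue tape roll lying flat, 92 mm in diameter, 19 mm tall; origin under its centre
- mouse: bystander: dark computer mouse, 99 x 56 x 41 mm; origin under its centre
- spool_s: bystander: spool of solder, 55 mm in diameter, 38 mm tall; origin under its centre
- fuses: bystander: small pale box, 55 x 85 x 32 mm; origin under its centre
- collar_rim (a point): centre of the rim of the upright steel collar on the gearbox, 90 mm above the bench: bore 58 mm, outside 74 mm, 40 mm deep. The hex drive stands inside, 36 mm across flats, with a tapered round pilot nose on top that ends 8 mm below the rim; the angle of its flats differs each time, shows nowhere outside and is not told

How it is judged (in metres and radians):
On the way, in this order (a step that is already met when the one before it is completed fails the run):
1. the crank is fully home on the hex drive (z of crank in the frame of drive_seat below 0.005 m and horizontal distance between crank and drive_seat below 0.005 m and angle between crank's own z axis and vertical below 0.08 rad), for 0.2 s.
2. with the crank home, the pointer stands opposite the marker's tip (horizontal distance between pointer_tip and marker_tip below 0.005 m and z of crank in the frame of drive_seat below 0.008 m and horizontal distance between crank and drive_seat below 0.005 m), for 0.2 s.
At the end, for the whole second after the job is handed in: the pointer's tip is within 5 mm (horizontally) of the marker's tip; the crank stands upright and fully home on the hex (underside within 5 mm of the bore's floor, within 5 mm of the drive's axis, tilted less than 0.08 rad), released and at rest (all of step 1 and horizontal distance between pointer_tip and marker_tip below 0.005 m and linear speed of crank below 0.02 m/s); the robot touches nothing.
It fails at once if the table is pushed directly instead of being wound by the crank (contact force between the arm and turntable above 2 N).
It fails at once if the table is pushed directly with the fingers (contact force between the fingers and turntable above 2 N).
It fails at once if the crank is used to push the table (contact force between crank and turntable above 2 N).
It fails at once if a bystander is moved more than 40 mm (distance of any of steel_cup, tape_roll, mouse, spool_s, fuses from where it was at the start of the episode above 0.04 m).
It also fails if it takes over 72 s, if anything falls off the work surface, if the arm or the gripper's body presses on something with over 40 N, if the wrist force passes 120 N, or if a joint passes its speed limit or range.

## Working session

There is one attempt and no reset: what is moved stays moved. The work goes in short steps, Python scripts to look and compute and a tool call to move; the robot and the scene stay as the last step left them, time stands still between calls to the robot, and variables do not carry over. Pictures are saved under pics/ and viewed, at most 10 in all, crops included, and the job is handed in when it is done.

Besides the shell and the picture viewer there is one more tool, called after "Request:" in YAML: its name, and indented under it one key for each argument. apply_moves: Moves the arm, as the interface text tells. Its arguments: {"type":"object","properties":{"plan":{"type":"array"},"newtons":{"type":"number"}},"required":["plan"]}

```bash
ls; mkdir -p pics; python3 - <<'E'
from station import r
import cv2,numpy as np
o=r.get_obs(); print(o['clock'],o['eef_pos'],o['tool_rot'],o['force'],o['width'])
ims=[r.capture(n) for n in('top','side')]
cv2.imwrite('pics/a.png',ims[0]); cv2.imwrite('pics/b.png',ims[1])
for c in('top','side'):
  for t in('crank_boss','crank_handle','crank','drive_seat','collar_rim','pointer_tip','marker_tip','turntable','fixture'):
    print(c,t,[(np.round(d['centre']).tolist(),round(d['p'],2)) for d in r.spot_point(t,c)[:2]])
print(r.camera_params('top'))
E
```

```text
pics
0.0 [226.66852581 581.70838645 240.58164707] [-3.78600391e-04  1.84831340e-01  9.82769667e-01 -1.00685512e-03] [ 0.34043415 -0.0571534  -0.24940588] 87.02307371101595
top crank_boss [([429.0, -270.0, 79.0], 0.88)]
top crank_handle [([483.0, -228.0, 103.0], 0.69), ([477.0, 304.0, 3.0], 0.6)]
top crank [([430.0, -274.0, -4.0], 0.56), ([690.0, 116.0, 44.0], 0.51)]
top drive_seat [([510.0, -37.0, 53.0], 0.78)]
top collar_rim [([508.0, -36.0, 90.0], 0.77)]
top pointer_tip [([687.0, 113.0, 46.0], 0.95)]
top marker_tip [([609.0, 134.0, 47.0], 0.42)]
top turntable [([640.0, 75.0, 1.0], 0.61)]
top fixture [([576.0, 19.0, -2.0], 0.83)]
side crank_boss [([430.0, -276.0, 80.0], 0.92)]
side crank_handle [([479.0, -230.0, 97.0], 0.97), ([508.0, -34.0, 87.0], 0.72)]
side crank [([431.0, -276.0, -4.0], 0.64)]
side drive_seat [([512.0, -36.0, 48.0], 0.65)]
side collar_rim [([509.0, -36.0, 86.0], 0.89)]
side pointer_tip [([686.0, 117.0, 43.0], 0.82), ([430.0, -274.0, 78.0], 0.21)]
side marker_tip [([615.0, 130.0, 47.0], 0.43)]
side turntable [([640.0, 69.0, 3.0], 0.85), ([616.0, 132.0, 48.0], 0.44)]
side fixture [([581.0, 14.0, -2.0], 0.63)]
{'vertical_fov': 54.24516351407991, 'cx': 256.69421132363556, 'cy': 189.17745917284893, 'extrinsics': array([[ 1.32350430e-01, -9.91202069e-01,  1.34977246e-03,
        -7.96990120e+01],
       [-9.69916581e-01, -1.29788738e-01, -2.05953171e-01,
         5.70767900e+02],
       [ 2.04316394e-01,  2.59488239e-02, -9.78560918e-01,
         1.02893879e+03],
       [ 0.00000000e+00,  0.00000000e+00,  0.00000000e+00,
         1.00000000e+00]])}
```

View pics/a.png

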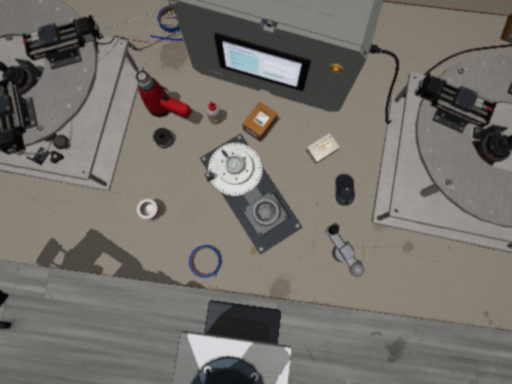

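View pics/b.png

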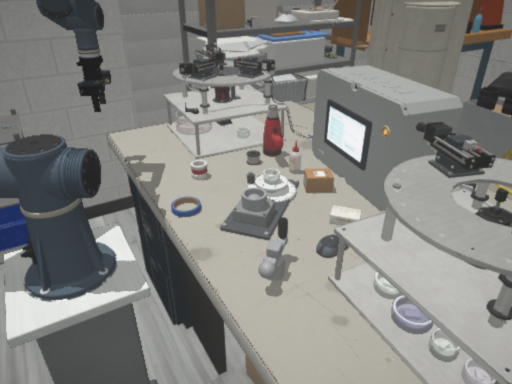

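Top view: crank at about (345,250) with its handle up-left at (333,231), collar at (266,209) and table at (235,167). The pointer is at the table's upper right and the dark marker at about (210,177). The side view agrees with this: the detections fit a fixture yaw of about 40° and a crank yaw of about 40°. The marker is about 73° CCW of the pointer.

```bash
cat > h.py <<'E'
from station import r
import numpy as np
from scipy.spatial.transform import Rotation as R
def pose():
    o=r.get_obs(); q=o['tool_rot']; return np.array(o['eef_pos']),R.from_quat([q[1],q[2],q[3],q[0]]),o
def to(x,y,z,yaw):
    "offset & delta_rot to world pos, tool down, tool y at yaw (rad)"
    p,T,o=pose(); Y=np.array([np.cos(yaw),np.sin(yaw),0]); Z=np.array([0,0,-1.]); X=np.cross(Y,Z)
    print('off',np.round(T.inv().apply(np.array([x,y,z])-p),1),'rot',np.round((T.inv()*R.from_matrix(np.c_[X,Y,Z])).as_rotvec(),3))
def st():
    p,T,o=pose(); y=T.apply([0,1,0]); print('t',round(o['clock'],2),'p',np.round(p,1),'yawY',round(np.arctan2(y[1],y[0]),3),'tilt',round(np.arccos(-T.apply([0,0,1])[2]),3),'q',np.round(o['q'],2),'F',np.round(o['force'],1),'w',round(o['width'],1),'g',round(o['grip_force'],1))
def spots(c,names):
    r.capture(c)
    for t in names: print(c,t,[(np.round(d['centre'],1).tolist(),round(d['p'],2)) for d in r.spot_point(t,c)[:2]])
E
python3 - <<'E'
from h import *
st(); to(480,200,260,0.3); print(r.camera_params('wrist'))
E
```

```text
t 1.0 p [227.  582.3 241.6] yawY 1.199 tilt 0.0 q [ 1.02  0.53  1.43  0.    1.18 -0.18] F [-0.8  0.   0.4] w 87.1 g 0.0
off [-374.6 -264.3  -18.5] rot [ 0.    -0.     0.899]
{'vertical_fov': 61.0574205335178, 'cx': 250.09417243980076, 'cy': 188.52533251166832, 'mount': array([[-4.60471079e-04, -9.60519468e-01, -2.78212401e-01,
         7.72598385e+01],
       [ 9.99999652e-01, -6.35889924e-04,  5.40284087e-04,
        -9.78885205e-01],
       [-6.95865846e-04, -2.78212055e-01,  9.60519426e-01,
        -1.42563767e+02],
       [ 0.00000000e+00,  0.00000000e+00,  0.00000000e+00,
         1.00000000e+00]])}
```

Request:
apply_moves:
  plan:
    - {"offset": [-375, -264, -18], "delta_rot": [0, 0, 0.9], "fingers": 1}
    - {"offset": [-375, -264, -18], "delta_rot": [0, 0, 0.9], "fingers": 1}
    - {"offset": [-375, -264, -18], "delta_rot": [0, 0, 0.9], "fingers": 1}
    - {"offset": [-375, -264, -18], "delta_rot": [0, 0, 0.9], "fingers": 1}
    - {"offset": [-375, -264, -18], "delta_rot": [0, 0, 0.9], "fingers": 1}

```text
clock: 1.62
eef_pos: [400.7, 320.5, 254.2]
tool_rot: [0.0, 0.596, 0.803, 0.0]
force: [0.3, -0.7, 0.5]
width: 87.1
grip_force: 0.0
```

```bash
python3 - <<'E'
from h import *
st(); to(495,-36,270,-0.5)
E
```

```text
t 1.62 p [400.7 320.5 254.2] yawY 0.294 tilt 0.001 q [0.46 0.36 1.7  0.   1.08 0.16] F [ 0.3 -0.7  0.5] w 87.1 g 0.0
off [-368.5  -13.1  -15.9] rot [ 0.001 -0.001  0.794]
```

Request:
apply_moves:
  plan:
    - {"offset": [-368, -13, -16], "delta_rot": [0, 0, 0.79], "fingers": 1}
    - {"offset": [-368, -13, -16], "delta_rot": [0, 0, 0.79], "fingers": 1}
    - {"offset": [-368, -13, -16], "delta_rot": [0, 0, 0.79], "fingers": 1}
    - {"offset": [-368, -13, -16], "delta_rot": [0, 0, 0.79], "fingers": 1}
    - {"offset": [-368, -13, -16], "delta_rot": [0, 0, 0.79], "fingers": 1}

```text
clock: 2.25
eef_pos: [481.5, 18.6, 267.8]
tool_rot: [0.0, 0.858, 0.513, 0.001]
force: [0.8, 1.0, 0.5]
width: 87.1
grip_force: 0.0
```

```bash
python3 - <<'E'
from h import *
import cv2
st(); spots('wrist',['collar_rim','drive_seat','pointer_tip','marker_tip'])
cv2.imwrite('pics/c.png',r.capture('wrist')); to(430,-273,200,-.864)
E
```

```text
t 2.25 p [481.5  18.6 267.8] yawY -0.493 tilt 0.001 q [-0.19  0.3   1.75  0.    1.09  0.3 ] F [0.8 1.  0.5] w 87.1 g 0.0
wrist collar_rim [([514.9, -36.0, 90.7], 0.8)]
wrist drive_seat [([509.3, -37.6, 50.8], 0.84)]
wrist pointer_tip []
wrist marker_tip [([609.2, 131.7, 45.1], 0.77)]
off [-283.6   94.5   67. ] rot [-0.001  0.     0.374]
```

View pics/c.png

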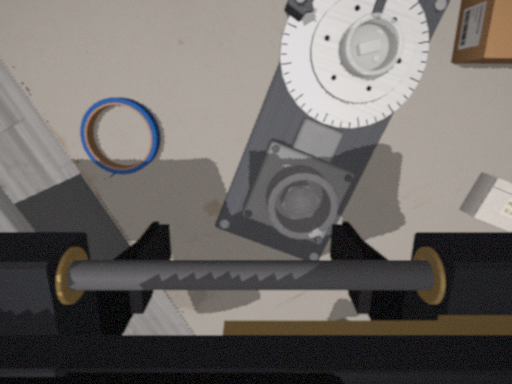

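Wrist view: collar rim centred near (303,203), the scale disc above it and the marker at (298,8). The tape roll is off to the left. Next I back-project the rim and head for the crank.

```bash
cat >> h.py <<'E'
def bp(u,v,z,p,T,c='wrist'):
    k=r.camera_params(c); f=192/np.tan(np.radians(k['vertical_fov']/2)); M=np.array(k['mount'])
    d=T.apply(M[:3,:3]@[(u-k['cx'])/f,(v-k['cy'])/f,1]); o=p+T.apply(M[:3,3]); return o+d*(z-o[2])/d[2]
E
python3 - <<'E'
from h import *
import cv2
p,T,o=pose()
print(bp(303,203,90,p,T))
g=cv2.cvtColor(cv2.imread('pics/c.png'),cv2.COLOR_BGR2GRAY)
c=cv2.HoughCircles(g[130:270,230:370],cv2.HOUGH_GRADIENT,1,5,param1=80,param2=15,minRadius=22,maxRadius=45)
for x,y,rad in c[0][:5]: print(x+230,y+130,rad,bp(x+230,y+130,90,p,T), bp(x+230+rad,y+130,90,p,T)-bp(x+230,y+130,90,p,T))
E
```

```text
[512.20753738 -32.47299322  90.        ]
302.5 206.5 27.5 [510.09670995 -35.68695282  90.        ] [ 25.18332333 -13.45345131   0.        ]
292.5 208.5 44.4 [499.97271325 -32.77166393  90.        ] [ 4.07325763e+01 -2.17601945e+01 -5.68434189e-14]
298.5 197.5 33.2 [510.69630312 -24.89771542  90.        ] [ 30.15999467 -16.11205516   0.        ]
305.5 200.5 40.0 [515.65904266 -31.23229433  90.        ] [ 36.43453342 -19.46405039   0.        ]
310.5 197.5 44.4 [521.59747899 -30.72133538  90.        ] [ 40.33457176 -21.54751194   0.        ]
```

Request:
apply_moves:
  plan:
    - {"offset": [-284, 94, 40], "delta_rot": [0, 0, 0.374], "fingers": 1}
    - {"offset": [-284, 94, 40], "delta_rot": [0, 0, 0.374], "fingers": 1}
    - {"offset": [-284, 94, 40], "delta_rot": [0, 0, 0.374], "fingers": 1}
    - {"offset": [-284, 94, 40], "delta_rot": [0, 0, 0.374], "fingers": 1}
    - {"offset": [-284, 94, 40], "delta_rot": [0, 0, 0.374], "fingers": 1}

```text
clock: 3.18
eef_pos: [430.2, -274.2, 227.1]
tool_rot: [-0.0, 0.938, 0.347, 0.0]
force: [0.7, 0.1, 2.0]
width: 86.7
grip_force: 0.0
```

```bash
python3 - <<'E'
from h import *
import cv2
st(); spots('wrist',['crank_boss','crank_handle'])
cv2.imwrite('pics/d.png',r.capture('wrist')); to(430,-273,200,-.864)
E
```

```text
t 3.17 p [ 430.2 -274.2  227.1] yawY -0.862 tilt 0.0 q [-0.79  0.39  1.73  0.    1.01  0.08] F [0.7 0.1 2. ] w 86.7 g 0.0
wrist crank_boss []
wrist crank_handle [([487.4, -229.6, 105.2], 0.58)]
off [-0.1  0.1 27. ] rot [-0.002 -0.    -0.   ]
```

View pics/d.png

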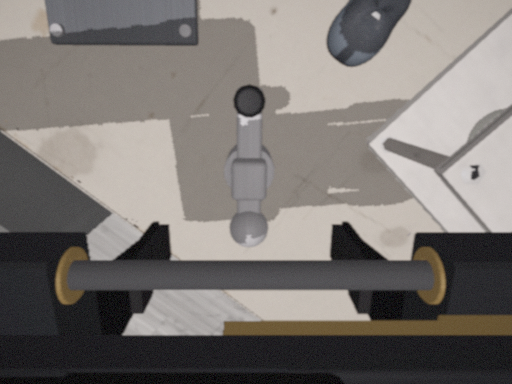

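Wrist view: the crank lies straight along the image at column 249, with the handle top at (249,99), the boss top at about (249,177) and the ball at (249,228). The yaw is well aligned.

```bash
python3 - <<'E'
from h import *
p,T,o=pose()
for u,v,z in((249,99,120),(249,177,90),(249,228,56)): print(bp(u,v,z,p,T)[:2], (T.inv().apply(bp(u,v,z,p,T)-p))[:2])
E
```

```text
[ 483.64480669 -225.1570017 ] [71.68452491 -1.30995289]
[ 432.6788394  -268.36124178] [ 4.85874511 -1.47077807]
[ 384.65085871 -309.04382336] [-58.09688355  -1.63535803]
```

Request:
apply_moves:
  plan:
    - {"offset": [1.5, -1.5, 60], "delta_rot": [0, 0, 0], "fingers": 1}
    - {"offset": [1.5, -1.5, 110], "delta_rot": [0, 0, 0], "fingers": 1}
    - {"offset": [1.5, -1.5, 148], "delta_rot": [0, 0, 0], "fingers": 1}
    - {"offset": [1.5, -1.5, 148], "delta_rot": [0, 0, 0], "fingers": 0.3}
    - {"offset": [1.5, -1.5, 148], "delta_rot": [0, 0, 0], "fingers": 0}
  newtons: 50

```text
clock: 4.0
eef_pos: [431.2, -271.1, 80.6]
tool_rot: [0.001, 0.938, 0.347, 0.0]
force: [-0.3, -0.5, 0.1]
width: 74.3
grip_force: 0.0
```

Request:
apply_moves:
  plan:
    - {"offset": [0, 0, 0], "delta_rot": [0, 0, 0], "fingers": 0}
    - {"offset": [0, 0, 0], "delta_rot": [0, 0, 0], "fingers": 0}
    - {"offset": [0, 0, 0], "delta_rot": [0, 0, 0], "fingers": 0}

```text
clock: 4.38
eef_pos: [430.4, -272.4, 80.2]
tool_rot: [0.001, 0.938, 0.346, 0.0]
force: [-0.3, -1.3, 0.3]
width: 44.8
grip_force: 0.0
```

Request:
apply_moves:
  plan:
    - {"offset": [0, 0, 0], "delta_rot": [0, 0, 0], "fingers": 0}
    - {"offset": [0, 0, 0], "delta_rot": [0, 0, 0], "fingers": 0}
    - {"offset": [0, 0, 0], "delta_rot": [0, 0, 0], "fingers": 0}
    - {"offset": [0, 0, 0], "delta_rot": [0, 0, 0], "fingers": 0}

```text
clock: 4.88
eef_pos: [430.3, -272.3, 79.6]
tool_rot: [0.0, 0.938, 0.346, 0.0]
force: [1.0, -0.3, 4.2]
width: 31.5
grip_force: 50.0
```

Request:
apply_moves:
  plan:
    - {"offset": [0, 0, -60], "delta_rot": [0, 0, 0], "fingers": 0}
    - {"offset": [0, 0, -120], "delta_rot": [0, 0, 0], "fingers": 0}
    - {"offset": [0, 0, -140], "delta_rot": [0, 0, 0], "fingers": 0}
    - {"offset": [0, 0, -140], "delta_rot": [0, 0, 0], "fingers": 0}

```text
clock: 5.38
eef_pos: [430.3, -272.1, 220.1]
tool_rot: [0.001, 0.938, 0.346, 0.0]
force: [0.4, -0.8, -4.3]
width: 31.9
grip_force: 50.0
```

```bash
python3 - <<'E'
from h import *
import cv2
st(); cv2.imwrite('pics/e.png',r.capture('wrist')); to(510.5,-35.5,215,-1.9)
E
```

```text
t 5.38 p [ 430.3 -272.1  220.1] yawY -0.865 tilt 0.002 q [-0.78  0.4   1.74  0.    0.99  0.08] F [ 0.4 -0.8 -4.3] w 31.9 g 50.0
off [ 214.6 -126.9    3.8] rot [-1.000e-03  1.000e-03  1.035e+00]
```

View pics/e.png

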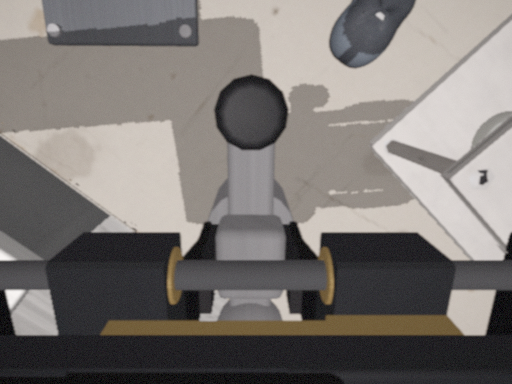

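The crank is held square in the grip: handle top at (251,112), boss between the pads. Now I work out where the hub sits in the grip.

```bash
python3 - <<'E'
from h import *
p,T,o=pose()
print(T.inv().apply(bp(251,112,p[2]+40.5,p,T)-p))
to(510.5,-35.5,215,-2.79)
E
```

```text
[ 69.45260153  -0.36546221 -40.50810948]
off [ 214.6 -126.9    3.8] rot [-1.000e-03  2.000e-03  1.925e+00]
```

Request:
apply_moves:
  plan:
    - {"offset": [215, -127, 4], "delta_rot": [0, 0, 1.92], "fingers": 0}
    - {"offset": [215, -127, 4], "delta_rot": [0, 0, 1.92], "fingers": 0}
    - {"offset": [215, -127, 4], "delta_rot": [0, 0, 1.92], "fingers": 0}
    - {"offset": [215, -127, 4], "delta_rot": [0, 0, 1.92], "fingers": 0}
    - {"offset": [215, -127, 4], "delta_rot": [0, 0, 1.92], "fingers": 0}

```text
clock: 6.05
eef_pos: [509.9, -32.8, 212.5]
tool_rot: [-0.001, 0.997, -0.074, -0.003]
force: [-0.2, -1.0, -3.8]
width: 31.7
grip_force: 50.0
```

```bash
python3 - <<'E'
from h import *
st(); to(510.5,-35.5,215,-2.79)
E
```

```text
t 6.05 p [509.9 -32.8 212.5] yawY -1.719 tilt 0.006 q [-0.28  0.42  1.74  0.    0.99  1.43] F [-0.2 -1.  -3.8] w 31.7 g 50.0
off [ 1.   2.6 -2.5] rot [0.002 0.006 1.071]
```

Request:
apply_moves:
  plan:
    - {"offset": [0, 0, 0], "delta_rot": [0, 0, 1.0], "fingers": 0}
    - {"offset": [0, 0, 0], "delta_rot": [0, 0, 1.0], "fingers": 0}
    - {"offset": [0, 0, 0], "delta_rot": [0, 0, 1.0], "fingers": 0}
    - {"offset": [0, 0, 0], "delta_rot": [0, 0, 1.0], "fingers": 0}
    - {"offset": [0, 0, 0], "delta_rot": [0, 0, 1.0], "fingers": 0}

```text
clock: 6.68
eef_pos: [509.5, -35.3, 212.5]
tool_rot: [0.001, 0.856, -0.517, -0.003]
force: [0.5, 0.3, -4.8]
width: 31.7
grip_force: 50.0
```

Request:
apply_moves:
  plan:
    - {"offset": [0, 0, 0], "delta_rot": [0, 0, 0.06], "fingers": 0}
    - {"offset": [0, 0, 0], "delta_rot": [0, 0, 0.06], "fingers": 0}
    - {"offset": [0, 0, 0], "delta_rot": [0, 0, 0.06], "fingers": 0}

```text
clock: 7.05
eef_pos: [510.5, -35.7, 214.0]
tool_rot: [0.0, 0.842, -0.54, -0.002]
force: [0.4, -0.7, -3.8]
width: 31.3
grip_force: 50.0
```

```bash
python3 - <<'E'
from h import *
import cv2
st(); spots('wrist',['collar_rim']);spots('top',['collar_rim','crank_boss'])
st(); to(510.5,-35.5,175,-2.79)
E
```

```text
t 7.05 p [510.5 -35.7 214. ] yawY -2.712 tilt 0.003 q [-0.29  0.42  1.74  0.    0.99  2.42] F [ 0.4 -0.7 -3.8] w 31.3 g 50.0
wrist collar_rim [([577.7, 15.4, 0.6], 0.7)]
top collar_rim [([510.7, -35.5, 91.7], 0.75)]
top crank_boss [([508.8, -33.1, 212.6], 0.57)]
t 7.3 p [511.3 -35.9 215.3] yawY -2.712 tilt 0.0 q [-0.29  0.41  1.74  0.    0.99  2.42] F [-0.4  0.1 -4. ] w 31.6 g 50.0
off [-0.7  0.6 40.3] rot [0.    0.    0.078]
```

Request:
apply_moves:
  plan:
    - {"offset": [-0.5, 0.5, 30], "delta_rot": [0, 0, 0], "fingers": 0}
    - {"offset": [-0.5, 0.5, 42], "delta_rot": [0, 0, 0], "fingers": 0}
    - {"offset": [-0.5, 0.5, 49], "delta_rot": [0, 0, 0], "fingers": 0}
    - {"offset": [-0.5, 0.5, 55], "delta_rot": [0, 0, 0], "fingers": 0}
    - {"offset": [-0.5, 0.5, 55], "delta_rot": [0, 0, 0], "fingers": 0}

```text
clock: 7.92
eef_pos: [510.8, -35.7, 160.4]
tool_rot: [0.0, 0.841, -0.54, -0.0]
force: [0.4, 0.1, -3.8]
width: 31.7
grip_force: 50.0
```

Inside the rim with no contact. Now down to the shoulder.

Request:
apply_moves:
  plan:
    - {"offset": [0, 0, 3], "delta_rot": [0, 0, 0], "fingers": 0}
    - {"offset": [0, 0, 6], "delta_rot": [0, 0, 0], "fingers": 0}
    - {"offset": [0, 0, 8], "delta_rot": [0, 0, 0], "fingers": 0}
    - {"offset": [0, 0, 8], "delta_rot": [0, 0, 0], "fingers": 0}

```text
clock: 8.43
eef_pos: [510.9, -35.6, 153.3]
tool_rot: [-0.0, 0.842, -0.54, 0.0]
force: [-1.6, 0.8, 3.5]
width: 31.5
grip_force: 50.0
```

Request:
apply_moves:
  plan:
    - {"offset": [0, 0, 2], "delta_rot": [0, 0, -0.03], "fingers": 0}
    - {"offset": [0, 0, 2], "delta_rot": [0, 0, -0.1], "fingers": 0}
    - {"offset": [0, 0, 2], "delta_rot": [0, 0, -0.17], "fingers": 0}
    - {"offset": [0, 0, 2], "delta_rot": [0, 0, -0.24], "fingers": 0}
    - {"offset": [0, 0, 2], "delta_rot": [0, 0, -0.24], "fingers": 0}

```text
clock: 9.05
eef_pos: [511.0, -35.8, 150.4]
tool_rot: [-0.0, 0.9, -0.436, 0.0]
force: [0.9, -0.7, -3.7]
width: 31.6
grip_force: 50.0
```

Request:
apply_moves:
  plan:
    - {"offset": [0, 0, 5], "delta_rot": [0, 0, 0], "fingers": 0}
    - {"offset": [0, 0, 10], "delta_rot": [0, 0, 0], "fingers": 0}
    - {"offset": [0, 0, 14], "delta_rot": [0, 0, 0], "fingers": 0}
    - {"offset": [0, 0, 14], "delta_rot": [0, 0, 0], "fingers": 0}

```text
clock: 9.55
eef_pos: [511.0, -35.8, 135.9]
tool_rot: [0.0, 0.9, -0.436, 0.0]
force: [1.1, -1.4, -5.2]
width: 31.8
grip_force: 50.0
```

Request:
apply_moves:
  plan:
    - {"offset": [0, 0, 4], "delta_rot": [0, 0, 0], "fingers": 0}
    - {"offset": [0, 0, 6], "delta_rot": [0, 0, 0], "fingers": 0}
    - {"offset": [0, 0, 7.5], "delta_rot": [0, 0, 0], "fingers": 0}
    - {"offset": [0, 0, 7.5], "delta_rot": [0, 0, 0], "fingers": 0}

```text
clock: 10.05
eef_pos: [511.0, -35.9, 129.6]
tool_rot: [0.0, 0.9, -0.436, 0.001]
force: [-0.4, -2.4, 2.9]
width: 31.8
grip_force: 50.0
```

```bash
python3 - <<'E'
from h import *
st(); spots('top',['pointer_tip','marker_tip','turntable','crank']); spots('side',['pointer_tip','marker_tip','turntable','crank'])
E
```

```text
t 10.05 p [511.  -35.9 129.6] yawY -2.472 tilt 0.001 q [-0.29  0.55  1.82 -0.    0.77  2.18] F [-0.4 -2.4  2.9] w 31.8 g 50.0
top pointer_tip [([687.9, 114.6, 46.1], 0.96), ([739.6, -184.0, -0.3], 0.56)]
top marker_tip [([610.8, 132.4, 47.9], 0.4)]
top turntable [([641.5, 77.6, -1.4], 0.98)]
top crank []
side pointer_tip [([683.3, 118.6, 43.4], 0.75), ([510.2, -34.3, 87.6], 0.36)]
side marker_tip []
side turntable [([641.8, 70.7, 4.5], 0.76)]
side crank [([507.9, -37.4, 48.5], 0.71)]
```

Fully home: TCP height matches the predicted 129.6 and there is floor contact. The pointer has about 74° to go, so about 224° of crank plus play. Winding CCW.

Request:
apply_moves:
  plan:
    - {"offset": [0, 0, -0.5], "delta_rot": [0, 0, -0.15], "fingers": 0}
    - {"offset": [0, 0, -0.5], "delta_rot": [0, 0, -0.3], "fingers": 0}
    - {"offset": [0, 0, -0.5], "delta_rot": [0, 0, -0.45], "fingers": 0}
    - {"offset": [0, 0, -0.5], "delta_rot": [0, 0, -0.6], "fingers": 0}
    - {"offset": [0, 0, -0.5], "delta_rot": [0, 0, -0.6], "fingers": 0}
  newtons: 60

```text
clock: 11.18
eef_pos: [511.3, -36.4, 129.6]
tool_rot: [0.001, 0.989, -0.151, 0.001]
force: [0.6, -4.8, 2.5]
width: 31.4
grip_force: 60.0
```

```bash
python3 - <<'E'
from h import *
st(); print(r.get_obs()['torque']);spots('top',['pointer_tip'])
E
```

```text
t 11.18 p [511.3 -36.4 129.6] yawY -1.873 tilt 0.002 q [-0.29  0.55  1.82 -0.    0.77  1.59] F [ 0.6 -4.8  2.5] w 31.4 g 60.0
[-0.88138993  0.17342625  0.07521806]
top pointer_tip [([682.0, 123.6, 44.5], 0.6)]
```

Request:
apply_moves:
  plan:
    - {"offset": [0, 0, 0], "delta_rot": [0, 0, -0.18], "fingers": 0}
    - {"offset": [0, 0, 0], "delta_rot": [0, 0, -0.36], "fingers": 0}
    - {"offset": [0, 0, 0], "delta_rot": [0, 0, -0.54], "fingers": 0}
    - {"offset": [0, 0, 0], "delta_rot": [0, 0, -0.72], "fingers": 0}
    - {"offset": [0, 0, 0], "delta_rot": [0, 0, -0.9], "fingers": 0}

```text
clock: 11.9
eef_pos: [511.3, -36.3, 129.6]
tool_rot: [0.001, 0.955, 0.296, 0.001]
force: [-0.3, -5.2, 2.1]
width: 31.7
grip_force: 60.1
```

Request:
apply_moves:
  plan:
    - {"offset": [0, 0, 0], "delta_rot": [0, 0, -0.18], "fingers": 0}
    - {"offset": [0, 0, 0], "delta_rot": [0, 0, -0.36], "fingers": 0}
    - {"offset": [0, 0, 0], "delta_rot": [0, 0, -0.54], "fingers": 0}
    - {"offset": [0, 0, 0], "delta_rot": [0, 0, -0.72], "fingers": 0}
    - {"offset": [0, 0, 0], "delta_rot": [0, 0, -0.9], "fingers": 0}

```text
clock: 12.52
eef_pos: [511.1, -36.3, 129.6]
tool_rot: [0.001, 0.731, 0.682, 0.0]
force: [0.4, -6.0, 3.9]
width: 31.2
grip_force: 60.0
```

Request:
apply_moves:
  plan:
    - {"offset": [0, 0, 0], "delta_rot": [0, 0, -0.18], "fingers": 0}
    - {"offset": [0, 0, 0], "delta_rot": [0, 0, -0.36], "fingers": 0}
    - {"offset": [0, 0, 0], "delta_rot": [0, 0, -0.54], "fingers": 0}
    - {"offset": [0, 0, 0], "delta_rot": [0, 0, -0.72], "fingers": 0}
    - {"offset": [0, 0, 0], "delta_rot": [0, 0, -0.9], "fingers": 0}

```text
clock: 13.15
eef_pos: [511.0, -36.4, 129.6]
tool_rot: [0.0, 0.362, 0.932, -0.0]
force: [-0.5, -6.0, 3.3]
width: 31.5
grip_force: 60.0
```

```bash
python3 - <<'E'
from h import *
import cv2
st(); print(r.get_obs()['torque']);spots('top',['pointer_tip','marker_tip','turntable','collar_rim']);spots('side',['pointer_tip','marker_tip'])
im=r.capture('top'); cv2.imwrite('pics/f.png',cv2.resize(im[120:220,190:310],None,fx=5,fy=5,interpolation=cv2.INTER_CUBIC))
E
```

```text
t 13.15 p [511.  -36.4 129.6] yawY 0.83 tilt 0.001 q [-0.29  0.55  1.82 -0.    0.77 -1.12] F [-0.5 -6.   3.3] w 31.5 g 60.0
[-1.21172893  0.16444636 -0.33065289]
top pointer_tip [([624.8, 132.7, 48.3], 0.97)]
top marker_tip [([610.1, 135.0, 45.6], 0.51)]
top turntable [([638.9, 76.6, 2.1], 0.9), ([739.2, -184.5, -0.8], 0.22)]
top collar_rim []
side pointer_tip [([622.4, 130.5, 43.3], 0.76), ([511.6, -38.7, 45.2], 0.45)]
side marker_tip [([621.2, 131.0, 44.9], 0.65)]
```

View pics/f.png

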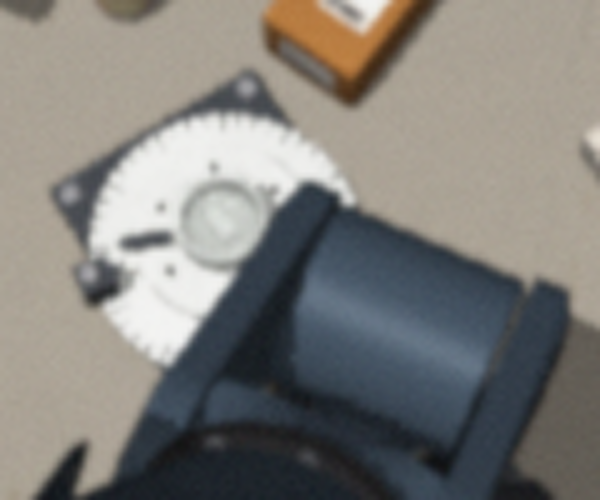

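Crop of the top view: table centre (222,225), pointer tip (122,243), marker block (97,280) just CCW of it. About 12–13° of table remains, so about 0.6 rad of crank.

Request:
apply_moves:
  plan:
    - {"offset": [0, 0, 0], "delta_rot": [0, 0, -0.17], "fingers": 0}
    - {"offset": [0, 0, 0], "delta_rot": [0, 0, -0.34], "fingers": 0}
    - {"offset": [0, 0, 0], "delta_rot": [0, 0, -0.5], "fingers": 0}
    - {"offset": [0, 0, 0], "delta_rot": [0, 0, -0.5], "fingers": 0}

```text
clock: 14.1
eef_pos: [511.0, -36.4, 129.6]
tool_rot: [0.0, 0.121, 0.993, -0.001]
force: [0.7, -5.4, 3.9]
width: 31.4
grip_force: 60.0
```

```bash
python3 - <<'E'
from h import *
import cv2
st(); spots('top',['pointer_tip','marker_tip']);spots('side',['pointer_tip','marker_tip'])
k=r.camera_params('top'); f=192/np.tan(np.radians(k['vertical_fov']/2)); E=np.array(k['extrinsics'])
def pr(P): c=E[:3,:3]@P+E[:3,3]; return np.array([f*c[0]/c[2]+k['cx'],f*c[1]/c[2]+k['cy']])
x0,y0,s=190,130,10
im=cv2.resize(r.capture('top')[y0:y0+60,x0:x0+80],None,fx=s,fy=s,interpolation=cv2.INTER_CUBIC)
for a in range(90,150,5):
    A=np.radians(a)
    for rad in(64,):
        u=(pr([641.3+rad*np.cos(A),74+rad*np.sin(A),47])-[x0,y0])*s; cv2.circle(im,tuple(int(i) for i in u),3,(0,0,255) if a%10 else (0,255,0),-1); print(a,u.round(),end=';')
print('axis',(pr([641.3,74,47])-[x0,y0])*s)
cv2.imwrite('pics/g.png',im)
E
```

```text
t 14.1 p [511.  -36.4 129.6] yawY 1.328 tilt 0.002 q [-0.29  0.55  1.82 -0.    0.77 -1.62] F [ 0.7 -5.4  3.9] w 31.4 g 60.0
top pointer_tip [([618.0, 129.3, 48.9], 0.71)]
top marker_tip [([611.3, 135.3, 46.7], 0.62)]
side pointer_tip [([615.2, 129.7, 45.9], 0.54)]
side marker_tip []
90 [226. 327.];95 [224. 345.];100 [223. 363.];105 [224. 382.];110 [227. 399.];115 [231. 417.];120 [237. 434.];125 [245. 451.];130 [254. 467.];135 [264. 482.];140 [276. 496.];145 [289. 509.];axis [438.16211491 354.88051674]
```

View pics/g.png

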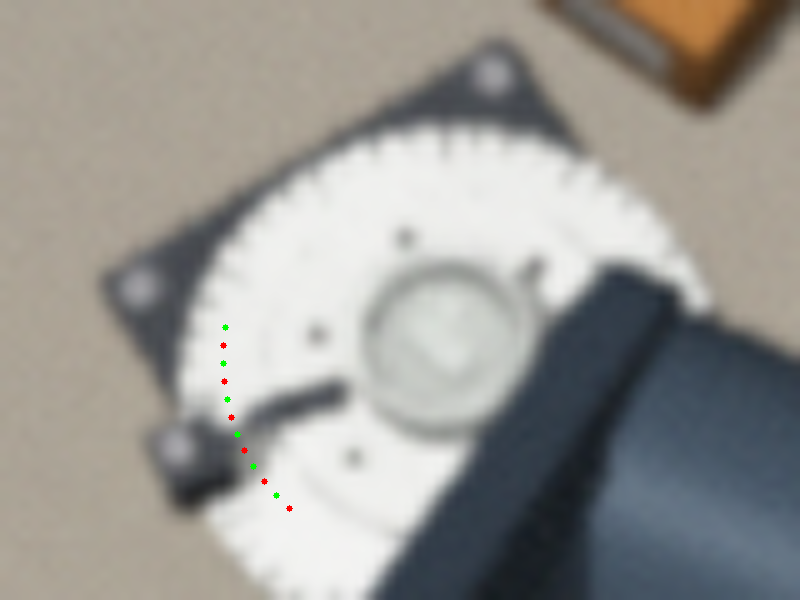

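Crop of the top view: the pointer crosses the 64 mm circle near (235,420), about 116°. The marker's axis crosses near (240,437), about 119–120°. I'll turn slightly further, then let go and look from above with the wrist camera.

Request:
apply_moves:
  plan:
    - {"offset": [0, 0, 0], "delta_rot": [0, 0, -0.15], "fingers": 0}
    - {"offset": [0, 0, 0], "delta_rot": [0, 0, -0.15], "fingers": 0}
    - {"offset": [0, 0, 0], "delta_rot": [0, 0, -0.15], "fingers": 0}
    - {"offset": [0, 0, 0], "delta_rot": [0, 0, -0.15], "fingers": 1}
    - {"offset": [0, 0, 0], "delta_rot": [0, 0, -0.15], "fingers": 1}

```text
clock: 15.08
eef_pos: [509.8, -34.6, 128.9]
tool_rot: [-0.001, 0.047, 0.999, 0.001]
force: [0.3, 0.0, -0.5]
width: 44.4
grip_force: 0.0
```

Request:
apply_moves:
  plan:
    - {"offset": [0, 0, 0], "delta_rot": [0, 0, 0], "fingers": 1}
    - {"offset": [0, 0, 0], "delta_rot": [0, 0, 0], "fingers": 1}
    - {"offset": [0, 0, -60], "delta_rot": [0, 0, 0], "fingers": 1}
    - {"offset": [0, 0, -120], "delta_rot": [0, 0, 0], "fingers": 1}
    - {"offset": [0, 0, -170], "delta_rot": [0, 0, 0], "fingers": 1}

```text
clock: 15.7
eef_pos: [510.8, -35.4, 301.5]
tool_rot: [0.001, 0.047, 0.999, 0.0]
force: [1.1, -0.1, -0.7]
width: 85.6
grip_force: 0.0
```

```bash
python3 - <<'E'
from h import *
st(); to(590,30,290,-0.1)
E
```

```text
t 15.7 p [510.8 -35.4 301.5] yawY 1.478 tilt 0.001 q [-0.29  0.3   1.64  0.    1.2  -1.77] F [ 1.1 -0.1 -0.7] w 85.6 g 0.0
off [-72.8  72.5  11.6] rot [1.000e-03 1.000e-03 1.578e+00]
```

Request:
apply_moves:
  plan:
    - {"offset": [-73, 72, 12], "delta_rot": [0, 0, 1.57], "fingers": 1}
    - {"offset": [-73, 72, 12], "delta_rot": [0, 0, 1.57], "fingers": 1}
    - {"offset": [-73, 72, 12], "delta_rot": [0, 0, 1.57], "fingers": 1}
    - {"offset": [-73, 72, 12], "delta_rot": [0, 0, 1.57], "fingers": 1}
    - {"offset": [-73, 72, 12], "delta_rot": [0, 0, 1.57], "fingers": 1}

```text
clock: 16.32
eef_pos: [589.7, 29.8, 286.9]
tool_rot: [-0.001, 0.493, 0.87, -0.0]
force: [-0.5, -0.8, -0.1]
width: 87.1
grip_force: 0.0
```

```bash
python3 - <<'E'
from h import *
st(); to(590,30,290,-0.1)
E
```

```text
t 16.32 p [589.7  29.8 286.9] yawY 0.539 tilt 0.001 q [-0.14  0.43  1.47  0.    1.24 -0.68] F [-0.5 -0.8 -0.1] w 87.1 g 0.0
off [ 0.1  0.3 -3.1] rot [-0.001 -0.001  0.639]
```

```bash
python3 - <<'E'
from h import *
import cv2
p,T,o=pose(); spots('wrist',['pointer_tip','marker_tip','turntable','crank'])
p,T,o=pose(); im=r.capture('wrist'); st()
x0,y0,s=200,0,3
im=cv2.resize(im[y0:y0+200,x0:x0+260],None,fx=s,fy=s,interpolation=cv2.INTER_CUBIC)
cv2.imwrite('pics/i.png',im); np.savez('pose.npz',p=p,q=T.as_quat())
E
```

```text
wrist pointer_tip []
wrist marker_tip [([611.5, 132.8, 47.1], 0.56)]
wrist turntable [([639.5, 70.3, -1.1], 0.98)]
wrist crank [([510.8, -39.1, 49.4], 0.85)]
t 16.62 p [590.   29.3 287.3] yawY 0.547 tilt 0.0 q [-0.14  0.43  1.47  0.    1.24 -0.69] F [ 0.1 -0.4 -0.2] w 87.2 g 0.0
```

View pics/i.png

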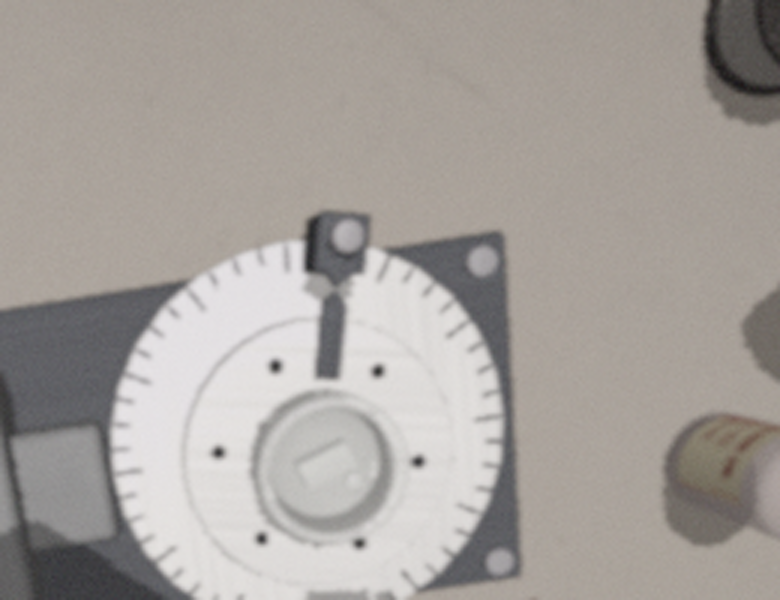

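Wrist crop: the pointer tip at (334,292) meets the marker's tip at (333,287), in line to within about 1°. The gripper is well clear of everything. I'll do a last numeric check of the crank and hand in.

```bash
python3 - <<'E'
from h import *
spots('side',['crank','crank_boss']); st()
print(r.close_job())
E
```

```text
side crank [([512.7, -39.1, 51.6], 0.73)]
side crank_boss [([513.1, -38.4, 126.8], 0.98)]
t 16.77 p [590.1  29.2 287.4] yawY 0.546 tilt 0.0 q [-0.14  0.43  1.47  0.    1.24 -0.69] F [-0.6  0.4 -0.3] w 87.0 g 0.0
the job is handed in; nothing more can be done
None
```

I handed the job in at 16.8 s (no verdict came back): the crank is fully home on the hex and released, the pointer is in line with the marker's tip in the last picture, and nothing I did should have touched the other things on the bench, though I didn't re-measure them.

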